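Make up two water-test kits on the kitchen counter

ROBOT

A 7-joint arm with a two-finger parallel gripper is mounted at the origin on the work surface. World frame = base frame: x ahead of the robot, y to its left, z up, the work surface at z = 0. Lengths are in m, angles in rad, forces in N, time in s.
With the tool pointing down it reaches from about 0.425 to 0.875 m from the base axis. Payload 8.4 kg.
Tool frame: the origin (TCP) lies at the centre of the arm's flange, where the gripper is bolted on; the fingertips stand r.tips_ahead ahead of it and the grasp point (between the pads) lies 155 mm ahead of it (r.tips_ahead is the distance from the TCP to the fingertips, in m); z points along the fingers, y is the line along which they close (so a half turn about z gives the same grasp; the last joint's range is limited). The gripper opens to 85 mm and grips with 20 to 120 N. Pads are 22 mm wide; open, the fingers measure 114 mm over their backs; the gripper's body (76 mm by 85 mm) begins 54 mm behind the grasp point. The pads swing forward as they close: fully open they stand 13 mm farther back than shut.
Start: joints at [1.07, 0.333, 0.04, 1.465, -0.013, 1.343, -0.059], TCP at [0.254, -0.598, 0.405] pointing down, gripper open.
Joint ranges: [-2.58, 2.58], [-0.38, 2.09], [-1.3, 1.39], [0.25, 2.4], [-1.5, 4.64], [0.08, 2.09], [-2.65, 2.65]. Speed limits (rad/s): [2.22, 2.22, 2.79, 2.79, 3.14, 3.14, 3.14].

INTERFACE

Orientations are given as a unit quaternion [x, y, z, w].
In Python, from plant import r gives the robot as it stands.
- The arm moves only by the tool drive_tool, never from a script. Its argument "steps" is a list of rows, each a list of 7 numbers: the closure in counts, from 0 (fully open) to 255 (shut), then the shift along the tool's x, y, z in units of 40 mm (1.0 is 40 mm), then the turn, a rotation vector about the tool's x, y, z in units of 6 degrees (1.0 is 6 degrees). A call has 1 to 5 rows; each row shifts and turns the commanded pose from where the row before left it, along the tool's axes as they then stand; what a row does not reach is not made up. A row lasts 1/12 s, in which the tool goes at most 41.7 mm and 7.16 degrees, less where a joint would pass 70% of its speed; a pose out of reach is approached as far as the arm can. A call is refused whole if a number of a shift passes 1 or a number of a turn 1, either way. A call with a gripper value outside its range is refused whole. The fingers move at their own pace and stop on an object; "newtons" is the grip in N (left out, the last holds). Time passes only in rows, so rows that do not move let the fingers close. It gives the time, the measured TCP pose, the force, the opening and the grip force at its end, in the units of the state.
- r.get_obs(): the state, without advancing time (a new reading comes with each control period).
- r.snapshot(name): name is "side" or "top"; returns a dict with "img" (480x640x3 uint8, blue, green, red), "intrinsics" (3x3 intrinsics, pixels), "rvec" (rotation vector, rad) and "tvec" (3), from world to camera coordinates, as OpenCV has them. Camera axes: x right, y down, z forward; pixel columns grow to the right and rows downward; lengths in m; the calibration is good to about 2 mm. A picture is of the moment at which its call begins. There is no depth.
- r.sign_off(): hands the job in; it is judged then, once.
The state is a dict: "clock": time; "joint_pos": joint angles; "qd": joint speeds; "effort": joint torques, N m; "ee_pos": TCP position; "tcp_rot": TCP orientation; "ft_force": force on the tool from outside, world axes, zero at the start; "wrist_torque": the same for the moment, N m; "opening": finger opening in m; "finger_force": force on a finger pad.
Only numpy, scipy, OpenCV 4.12 (cv2) and the standard library are available. Lean on these libraries where they do the work, as an engineer would, in place of code of your own. Each camera call takes 0.05 s, during which the arm holds its last target. There are 200 camera calls.

TASK

Make up the two water-test kits in their trays. In the three-place tray goes the drop test: the large dropper bottle in the widest place, the open measuring tube in the middle one and the small dropper bottle in the narrowest; in the two-place tray goes the strip test: the lidded sample pot in the larger place and the test-strip tub in the smaller. Set each thing down gently (do not drop it) so that it stands upright and flat on the tray's floor, and leave the glass beaker standing where it is.

Things in the scene. Friction and masses are not known exactly. Their poses are not given: they have to be found in the camera images.
- large_bottle_mid (a point): Large dropper bottle, milky plastic with a paper label: straight round body 40 mm in diameter and 70 mm high, above it a shoulder, collar and thin nozzle; 104 mm high in all. Its point is at its centre, half-way up; z is up along its axis. Stands upright on the counter at the start.
- small_bottle_mid (a point): Small dropper bottle, the same form and material as the large one: straight round body 24 mm in diameter and 48 mm high, then shoulder, collar and nozzle; 72 mm high in all. Its point is at its centre, half-way up; z is up along its axis. Stands upright on the counter at the start.
- tube_mid (a point): Measuring tube, milky plastic, open at the top, with three level marks round it: 32 mm in diameter, 100 mm high, wall 1.8 mm. Its point is at its centre, half-way up; z is up along its axis. Stands upright on the counter at the start.
- pot_mid (a point): Sample pot with a wide white ribbed screw lid: body 56 mm in diameter, lid 58 mm in diameter from 54 mm height to the top; 70 mm high in all. Its point is at its centre, half-way up; z is up along its axis. Stands upright on the counter at the start.
- strip_tub_mid (a point): Test-strip tub, white round body 40 mm in diameter with a paper label, grey flip lid 42 mm in diameter from 66 to 78 mm height with a small thumb tab at +x (7 mm proud) and hinge at -x; 78 mm high in all. Its point is at its centre, half-way up; z is up along its axis. Stands upright on the counter at the start.
- tray3: Drop-test tray, shallow milky plastic tray divided into three places in a row along its x axis, fixed on the counter; outside 170 x 70 mm, outer walls and dividers 3 mm thick and 12 mm high, floor 3 mm thick. Origin: centre of the underside; x along the length, z up. Places (inside, along x by along y) and their centres: widest 64 x 64 mm at x = -50 mm; middle 52 x 64 mm at x = +11 mm; narrowest 42 x 64 mm at x = +61 mm; all at y = 0, floor at z = 3 mm.
- tray2: Strip-test tray, of the same make with two places in a row along its x axis, fixed on the counter; outside 149 x 86 mm, outer walls and divider 3 mm thick and 12 mm high, floor 3 mm thick. Origin: centre of the underside; x along the length, z up. Places: larger 80 x 80 mm centred at x = -31.5 mm; smaller 60 x 80 mm centred at x = +41.5 mm; both at y = 0, floor at z = 3 mm.
- beaker: Small empty glass beaker, loose, 42 mm in diameter (44 mm at the rim), 58 mm high, standing among the stock; not part of either kit. Origin: centre of its underside.
There are look-alikes about, which are no part of the job. What is shaped like the part that bears strip_tub_mid but purple or yellow is not meant.

How it is judged:
At the end, for the whole second after the job is handed in: All five stand upright (within 0.12 rad), released and at rest, whole foot within their own place and on its floor (height within 5 mm). Three-place tray: large bottle widest, tube middle, small bottle narrowest place. Two-place tray: pot larger, strip tub smaller place (x of large_bottle_mid in the frame of tray3 between -0.065 and -0.035 m and y of large_bottle_mid in the frame of tray3 between -0.015 and 0.015 m and z of large_bottle_mid in the frame of tray3 between 0.05 and 0.06 m and angle between each of large_bottle_mid, tube_mid, small_bottle_mid, pot_mid, strip_tub_mid's own z axis and vertical below 0.12 rad and linear speed of each of large_bottle, tube, small_bottle, pot, strip_tub below 0.02 m/s and contact force between each of large_bottle, tube, small_bottle, pot, strip_tub and the fingers below 0.1 N and x of tube_mid in the frame of tray3 between -0.002 and 0.024 m and y of tube_mid in the frame of tray3 between -0.019 and 0.019 m and z of tube_mid in the frame of tray3 between 0.048 and 0.058 m and x of small_bottle_mid in the frame of tray3 between 0.049 and 0.073 m and y of small_bottle_mid in the frame of tray3 between -0.023 and 0.023 m and z of small_bottle_mid in the frame of tray3 between 0.034 and 0.044 m and x of pot_mid in the frame of tray2 between -0.0455 and -0.0175 m and y of pot_mid in the frame of tray2 between -0.014 and 0.014 m and z of pot_mid in the frame of tray2 between 0.033 and 0.043 m and x of strip_tub_mid in the frame of tray2 between 0.0295 and 0.0535 m and y of strip_tub_mid in the frame of tray2 between -0.022 and 0.022 m and z of strip_tub_mid in the frame of tray2 between 0.037 and 0.047 m); the robot touches nothing.
It fails at once if one of the five things is dropped (falls free from more than about 35 mm) ((linear speed of large_bottle above 0.85 m/s and contact force between large_bottle and the fingers below 0.02 N) or (linear speed of tube above 0.85 m/s and contact force between tube and the fingers below 0.02 N) or (linear speed of small_bottle above 0.85 m/s and contact force between small_bottle and the fingers below 0.02 N) or (linear speed of pot above 0.85 m/s and contact force between pot and the fingers below 0.02 N) or (linear speed of strip_tub above 0.85 m/s and contact force between strip_tub and the fingers below 0.02 N)).
It fails at once if the glass beaker is shifted by more than 20 mm or knocked over (distance of beaker from where it was at the start of the episode above 0.02 m or angle between beaker's own z axis and vertical above 0.4 rad).
It also fails if it takes over 134 s, if anything falls off the work surface, if the arm or the gripper's body presses on something with over 40 N, if the wrist force passes 120 N, or if a joint passes its speed limit or range.

## Working session

There is one attempt and no reset: what is moved stays moved. The work goes in short steps, Python scripts to look and compute and a tool call to move; the robot and the scene stay as the last step left them, time stands still between calls to the robot, and variables do not carry over. Pictures are saved under pics/ and viewed, at most 14 in all, crops included, and the job is handed in when it is done.

Besides the shell and the picture viewer there is one more tool, called after ">>>" as name(argument=value, ...), one argument or row to a line, values as JSON. drive_tool: Moves the arm, as the interface text tells. Its arguments: {"type":"object","properties":{"steps":{"type":"array","items":{"type":"array","items":{"type":"number"}}},"newtons":{"type":"number"}},"required":["steps"]}

```bash
mkdir -p pics; ls; python3 - <<'E'
from plant import r
import cv2
o=r.get_obs()
print(o, r.tips_ahead)
for n in("top","side"):
    s=r.snapshot(n); cv2.imwrite(f"pics/{n}0.png",s["img"]); print(n,s["intrinsics"],s["rvec"],s["tvec"])
E
```

```text
pics
{'clock': 0.0, 'joint_pos': array([ 1.06977177,  0.33390746,  0.03990358,  1.46630588, -0.01337812,
        1.34327619, -0.05849914]), 'qd': array([-0.00075028, -0.00042182,  0.00071907,  0.00184064, -0.00116897,
        0.00176256,  0.00126146]), 'effort': array([-3.32615773e-04, -6.58564782e+01,  1.36501897e+00, -4.05557227e+01,
        1.67460140e-02,  1.29008744e-02, -2.04507762e-05]), 'ee_pos': array([ 0.25411432, -0.59807203,  0.40380674]), 'tcp_rot': array([ 9.79888593e-01,  1.99543678e-01, -2.31519033e-04, -7.81990967e-04]), 'ft_force': array([-0.2965459 ,  0.71921815,  0.19135728]), 'wrist_torque': array([ 0.00055146,  0.00702673, -0.04410987]), 'finger_force': 0.0, 'opening': 0.0852829698420854} 0.1734
top [[538.80897657   0.         313.78839761]
 [  0.         538.80897657 238.93667919]
 [  0.           0.           1.        ]] [ 2.18428361 -2.15315938  0.14692438] [-0.01392786  0.56069588  0.88213225]
side [[451.9920538    0.         326.18995281]
 [  0.         451.9920538  238.78736085]
 [  0.           0.           1.        ]] [ 2.33992973 -0.16299795  0.0667149 ] [-0.56447159  0.0818888   0.8198186 ]
```

View pics/top0.png

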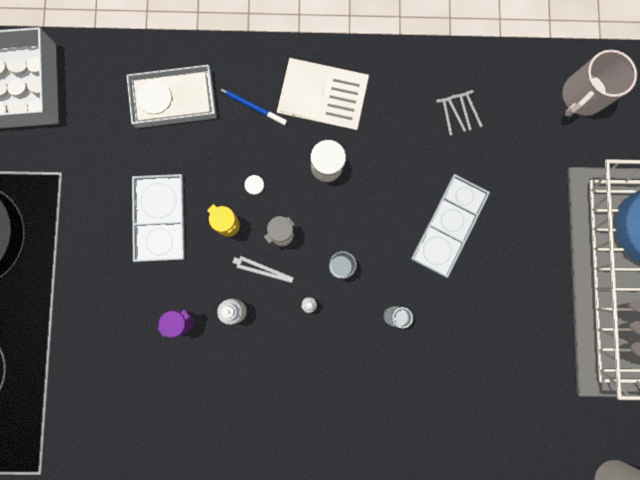

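View pics/side0.png

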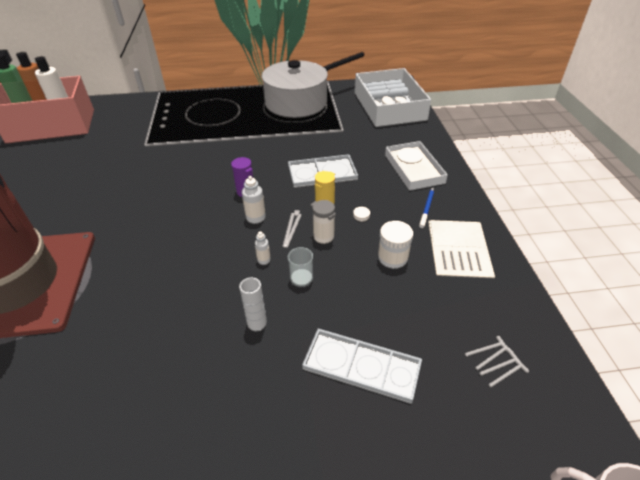

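Top view candidates:
- Strip tub: grey-lidded (281,231). The yellow (223,220) and purple (173,324) ones are look-alikes.
- Large bottle (232,312), small bottle (309,305), pot (328,160). The cap at (254,185) is clutter.
- Tube (400,317). The glass at (342,265) is the beaker.
- tray3 (450,225), tray2 (158,218).

Next I'll do a close crop with first measurements.

```bash
cat > h.py <<'E'
import numpy as np, cv2
def cam(s):
    R=cv2.Rodrigues(np.array(s["rvec"],float))[0]; return np.array(s["intrinsics"]),R,np.array(s["tvec"],float).ravel()
def ray(s,u,v,z):
    K,R,t=cam(s); d=R.T@np.linalg.inv(K)@[u,v,1]; c=-R.T@t
    return c+d*(z-c[2])/d[2]
def proj(s,P):
    return cv2.projectPoints(np.array(P,float).reshape(-1,3),np.array(s["rvec"],float),np.array(s["tvec"],float),np.array(s["intrinsics"]),None)[0].reshape(-1,2)
E
python3 - <<'E'
from plant import r
from h import *
s=r.snapshot("top"); q=r.snapshot("side")
K,R,t=cam(s);print("cam",-R.T@t)
for n,u,v,z in [("large",231.5,311,.104),("small",309.5,304.5,.072),("tube",402.5,317.5,.1),("pot",328,155,.07),("tub",281,230,.078),("beaker",343,263,.058),("yellow",222,219,.078),("purple",173,324,.078),("t3",450.5,225.5,.012),("t2",158,218,.012)]:
    p=ray(s,u,v,z); print(n,p.round(4),"r",np.hypot(*p[:2]).round(3),"side",proj(q,p).round(0))
g=cv2.cvtColor(s["img"],cv2.COLOR_BGR2GRAY)
for n,(x0,y0,x1,y1) in dict(t3=(405,170,495,282),t2=(126,168,190,268)).items():
    m=np.zeros_like(g); m[y0:y1,x0:x1]=g[y0:y1,x0:x1]>110
    c=max(cv2.findContours(m,0,2)[0],key=cv2.contourArea)
    b=cv2.boxPoints(cv2.minAreaRect(c)); print(n,[ray(s,*p,.012)[:2].round(4).tolist() for p in b], b.round(1).tolist())
c=s["img"][140:350,120:500]; cv2.imwrite("pics/crop.png",cv2.resize(c,None,fx=2,fy=2,interpolation=2))
E
```

```text
cam [0.45310218 0.00929868 0.94198892]
large [0.4389 0.1204 0.104 ] r 0.455 side [[251. 178.]]
small [4.503e-01 2.000e-04 7.200e-02] r 0.45 side [[260. 231.]]
tube [ 0.4323 -0.1441  0.1   ] r 0.456 side [[250. 283.]]
pot [ 0.6972 -0.027   0.07  ] r 0.698 side [[398. 229.]]
tub [0.5692 0.0481 0.078 ] r 0.571 side [[322. 206.]]
beaker [ 0.5188 -0.0541  0.058 ] r 0.522 side [[301. 254.]]
yellow [0.5857 0.1437 0.078 ] r 0.603 side [[324. 175.]]
purple [0.4169 0.2152 0.078 ] r 0.469 side [[241. 162.]]
t3 [ 0.5907 -0.2454  0.012 ] r 0.64 side [[362. 359.]]
t2 [0.5958 0.2649 0.012 ] r 0.652 side [[321. 167.]]
t3 [[0.5308, -0.1738], [0.6848, -0.2514], [0.6524, -0.3169], [0.4995, -0.2381]] [[410.0, 259.0], [453.0, 173.0], [490.20001220703125, 191.60000610351562], [447.20001220703125, 277.6000061035156]]
t2 [[0.673, 0.3139], [0.6746, 0.2249], [0.5216, 0.2185], [0.5203, 0.3058]] [[132.0, 174.0], [183.0, 174.0], [183.0, 261.0], [132.0, 261.0]]
```

View pics/crop.png

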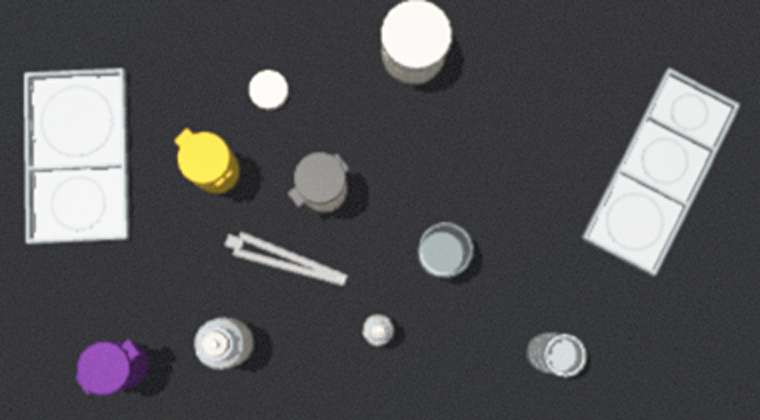

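The crop confirms the choices: grey-lidded tub at (280,230), with its tab up-right; both white dropper bottles; milky tube at (403,317); transparent beaker at (343,264). In tray3 the widest place is at lower left, and in tray2 the larger place is at the top. Now I'll refine the positions and work out the moves.

```bash
cat >> h.py <<'E'
import sys
PSI=-26.8
def go(x,y,zg,psi=PSI):
    from plant import r
    o=r.get_obs(); q=o["tcp_rot"]; p=np.array(o["ee_pos"])
    now=np.degrees(2*np.arctan2(q[1],q[0])); a=np.radians(psi)
    T=np.array([[np.cos(a),np.sin(a),0],[np.sin(a),-np.cos(a),0],[0,0,-1]])
    d=T.T@(np.array([x,y,zg+.155])-p)/.04
    t=(now-psi+180)%360-180
    print("t",round(o["clock"],2),"pos",p.round(4),"psi",now.round(1),"tilt",np.round(q[2:],3),"units",d.round(2),"turnZ",round(t/6,2),"open",round(o["opening"],4),"F",np.round(o["finger_force"],1),np.round(o["ft_force"],1))
E
python3 - <<'E'
from plant import r
from h import *
s=r.snapshot("top"); q=r.snapshot("side")
f=lambda u,v,z:ray(s,120+u/2,140+v/2,z)
for n,u,v,z in [("large",215,343,.104),("small",377,329,.072),("tube",566,355,.1),("pot",416,36,.07),("tub",320,181,.078),("W3",635,220,.003),("M3",665,160,.003),("N3",689,112,.003),("t3",662,171,.012),("L2",77,121,.003),("S2",78,202,.003),("t2",76,155.5,.012)]:
    p=f(u,v,z); b=p.copy(); b[2]=0; print(n,p.round(4),"side top/base",proj(q,[p,b]).round(0).tolist())
c=f(662,171,.012)[:2];
for a in (-26.8,):
    e=np.array([np.cos(np.radians(a)),np.sin(np.radians(a))]); print([(c+k*e).round(4) for k in(-.05,.011,.061)])
c=cv2.resize(q["img"][120:420,200:480],None,fx=2,fy=2,interpolation=2); cv2.imwrite("pics/crop2.png",c)
go(.45,.0,.19)
E
```

```text
large [0.4381 0.1265 0.104 ] side top/base [[250.0, 176.0], [256.0, 216.0]]
small [0.4503 0.0018 0.072 ] side top/base [[260.0, 231.0], [264.0, 258.0]]
tube [ 0.4323 -0.1448  0.1   ] side top/base [[250.0, 284.0], [257.0, 322.0]]
pot [ 0.6921 -0.0271  0.07  ] side top/base [[395.0, 229.0], [391.0, 256.0]]
tub [0.5684 0.0497 0.078 ] side top/base [[322.0, 205.0], [322.0, 235.0]]
W3 [ 0.5482 -0.2242  0.003 ] side top/base [[332.0, 354.0], [332.0, 355.0]]
M3 [ 0.602  -0.2516  0.003 ] side top/base [[369.0, 365.0], [369.0, 366.0]]
N3 [ 0.6456 -0.2738  0.003 ] side top/base [[400.0, 375.0], [400.0, 376.0]]
t3 [ 0.5908 -0.2463  0.012 ] side top/base [[362.0, 360.0], [361.0, 364.0]]
L2 [0.6283 0.2679 0.003 ] side top/base [[335.0, 168.0], [335.0, 169.0]]
S2 [0.5566 0.2637 0.003 ] side top/base [[305.0, 172.0], [305.0, 173.0]]
t2 [0.5962 0.2649 0.012 ] side top/base [[322.0, 167.0], [322.0, 171.0]]
[array([ 0.5461, -0.2237]), array([ 0.6006, -0.2512]), array([ 0.6452, -0.2738])]
t 0.3 pos [ 0.2542 -0.5982  0.4044] psi 23.0 tilt [-0. -0.] units [ -2.37 -15.56   1.49] turnZ 8.3 open 0.0853 F 0.0 [ 0.4 -0.9  0.4]
```

View pics/crop2.png

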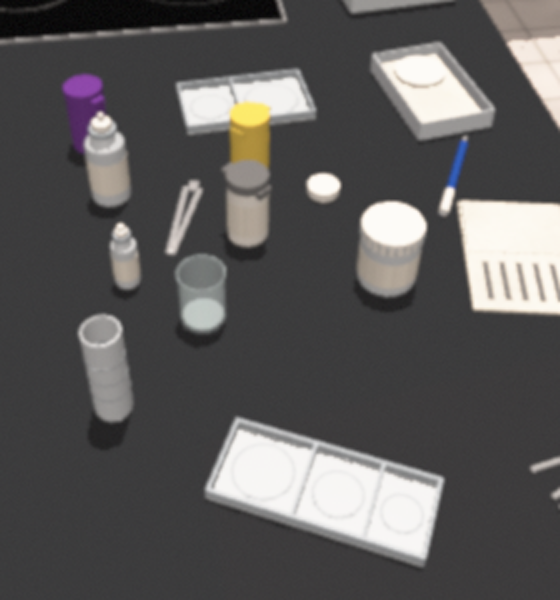

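>>> drive_tool(
  steps=[
    [0, 0, 0, 0.2, 0, 0, 1],
    [0, 0, 0, 0.2, 0, 0, 1],
    [0, 0, 0, 0.2, 0, 0, 1],
    [0, 0, 0, 0.2, 0, 0, 1],
    [0, 0, 0, 0.2, 0, 0, 1],
  ],
  newtons=30,
)

```text
clock: 0.72
ee_pos: [0.2541, -0.5982, 0.3643]
tcp_rot: [0.998, -0.063, -0.0, -0.0]
ft_force: [-0.2, 0.2, -0.5]
opening: 0.0852
finger_force: 0.0
```

>>> drive_tool(
  steps=[
    [0, 0, 0, 0.2, 0, 0, 1],
    [0, 0, 0, 0.2, 0, 0, 1],
    [0, 0, 0, 0, 0, 0, 1],
    [0, 0, 0, 0, 0, 0, 0.3],
    [0, 0, 0, 0, 0, 0, 0],
  ],
)

```text
clock: 1.13
ee_pos: [0.2543, -0.5981, 0.3484]
tcp_rot: [0.973, -0.232, -0.0, -0.0]
ft_force: [-0.7, -0.4, -0.1]
opening: 0.0851
finger_force: 0.0
```

Side crop shows the same five objects where the top view predicts them, within about 3 px (tube rim at (250,286), bottle tips at (250,178) and (260,233)). Now moving over the small bottle.

>>> drive_tool(
  steps=[
    [0, -0.15, -0.97, 0, 0, 0, 0],
    [0, -0.15, -0.97, 0, 0, 0, 0],
    [0, -0.15, -0.97, 0, 0, 0, 0],
    [0, -0.15, -0.97, 0, 0, 0, 0],
    [0, -0.15, -0.97, 0, 0, 0, 0],
  ],
)

```text
clock: 1.55
ee_pos: [0.315, -0.4097, 0.3489]
tcp_rot: [0.973, -0.231, 0.0, 0.0]
ft_force: [0.7, -0.1, -0.0]
opening: 0.0857
finger_force: 0.0
```

>>> drive_tool(
  steps=[
    [0, -0.15, -0.97, 0, 0, 0, 0],
    [0, -0.15, -0.97, 0, 0, 0, 0],
    [0, -0.15, -0.97, 0, 0, 0, 0],
    [0, -0.15, -0.97, 0, 0, 0, 0],
    [0, -0.15, -0.97, 0, 0, 0, 0],
  ],
)

```text
clock: 1.97
ee_pos: [0.3756, -0.2229, 0.3491]
tcp_rot: [0.973, -0.231, 0.0, 0.0]
ft_force: [1.0, 0.0, -0.8]
opening: 0.0855
finger_force: 0.0
```

>>> drive_tool(
  steps=[
    [0, -0.15, -0.97, 0, 0, 0, 0],
    [0, -0.15, -0.97, 0, 0, 0, 0],
    [0, -0.15, -0.97, 0, 0, 0, 0],
    [0, -0.15, -0.97, 0, 0, 0, 0],
    [0, -0.15, -0.97, 0, 0, 0, 0],
  ],
)

```text
clock: 2.38
ee_pos: [0.4362, -0.0362, 0.3493]
tcp_rot: [0.973, -0.231, 0.001, 0.0]
ft_force: [1.6, -0.6, 0.3]
opening: 0.086
finger_force: 0.0
```

>>> drive_tool(
  steps=[
    [0, -0.12, -0.97, 0, 0, 0, 0],
    [0, 0, 0, 0, 0, 0, 0],
  ],
)

```text
clock: 2.55
ee_pos: [0.4506, 0.0059, 0.3495]
tcp_rot: [0.974, -0.227, 0.001, -0.001]
ft_force: [-0.8, -0.0, -0.1]
opening: 0.0856
finger_force: 0.0
```

```bash
python3 -c "
from h import *
go(.45,-.001,.032)"
```

```text
t 2.55 pos [0.4506 0.0059 0.3495] psi -26.2 tilt [ 0.001 -0.001] units [0.06 0.16 4.06] turnZ 0.1 open 0.0856 F 0.0 [-0.8 -0.  -0.1]
```

>>> drive_tool(
  steps=[
    [0, 0.06, 0.16, 0.8, 0, 0, 0.1],
    [0, 0, 0, 0.9, 0, 0, 0],
    [0, 0, 0, 0.9, 0, 0, 0],
    [0, 0, 0, 0.9, 0, 0, 0],
    [0, 0, 0, 0.5, 0, 0, 0],
  ],
)

```text
clock: 2.97
ee_pos: [0.4471, -0.0082, 0.1856]
tcp_rot: [0.972, -0.236, -0.001, 0.0]
ft_force: [-1.2, -0.8, 0.2]
opening: 0.0852
finger_force: 0.0
```

>>> drive_tool(
  steps=[
    [255, 0, 0, 0, 0, 0, 0],
    [255, 0, 0, 0, 0, 0, 0],
    [255, 0, 0, 0, 0, 0, 0],
    [255, 0, 0, 0, 0, 0, 0],
    [255, 0, 0, 0, 0, 0, 0],
  ],
  newtons=25,
)

```text
clock: 3.38
ee_pos: [0.4494, -0.0081, 0.1904]
tcp_rot: [0.972, -0.237, 0.002, -0.0]
ft_force: [0.2, 0.1, 0.8]
opening: 0.0257
finger_force: 0.2
```

>>> drive_tool(
  steps=[
    [255, 0, 0, 0, 0, 0, 0],
    [255, 0, 0, 0, 0, 0, 0],
    [255, 0, 0, 0, 0, 0, 0],
  ],
)

```text
clock: 3.63
ee_pos: [0.4494, -0.0081, 0.1904]
tcp_rot: [0.972, -0.237, 0.001, -0.0]
ft_force: [-1.3, -0.2, 7.7]
opening: 0.0233
finger_force: 26.3
```

>>> drive_tool(
  steps=[
    [255, 0, 0, -0.5, 0, 0, 0],
    [255, 0, 0, -0.9, 0, 0, 0],
    [255, 0, 0, -0.9, 0, 0, 0],
    [255, 0, 0, -0.9, 0, 0, 0],
    [255, 0.3, 0.15, -0.5, 0, 0, 0],
  ],
)

```text
clock: 4.05
ee_pos: [0.4563, -0.017, 0.3417]
tcp_rot: [0.972, -0.235, 0.003, -0.0]
ft_force: [0.9, 0.3, -0.4]
opening: 0.023
finger_force: 25.4
```

>>> drive_tool(
  steps=[
    [255, 0.8, 0.4, 0, 0, 0, 0],
    [255, 0.8, 0.4, 0, 0, 0, 0],
    [255, 0.8, 0.4, 0, 0, 0, 0],
    [255, 0.8, 0.4, 0, 0, 0, 0],
    [255, 0.8, 0.4, 0, 0, 0, 0],
  ],
)

```text
clock: 4.47
ee_pos: [0.5624, -0.1651, 0.3378]
tcp_rot: [0.972, -0.237, 0.001, 0.0]
ft_force: [0.5, 0.1, -0.5]
opening: 0.0233
finger_force: 25.4
```

>>> drive_tool(
  steps=[
    [255, 0.8, 0.4, 0, 0, 0, 0],
    [255, 0.8, 0.4, 0, 0, 0, 0],
    [255, 0.8, 0.4, 0, 0, 0, 0],
    [255, 0.4, 0.2, 0, 0, 0, 0],
    [255, 0, 0, 0, 0, 0, 0],
  ],
)

```text
clock: 4.88
ee_pos: [0.6361, -0.2693, 0.3366]
tcp_rot: [0.971, -0.239, 0.0, 0.001]
ft_force: [-0.2, 1.2, -0.8]
opening: 0.0232
finger_force: 25.4
```

>>> drive_tool(
  steps=[
    [255, 0, 0, 0, 0, 0, 0],
    [255, 0, 0, 0, 0, 0, 0],
  ],
)

```text
clock: 5.05
ee_pos: [0.6353, -0.264, 0.3371]
tcp_rot: [0.972, -0.236, 0.0, -0.0]
ft_force: [0.2, -0.0, 0.2]
opening: 0.0229
finger_force: 25.4
```

```bash
python3 - <<'E'
from h import *
from plant import r
go(.6452,-.2755,.041)
for n in("top","side"): cv2.imwrite(f"pics/{n}1.png",r.snapshot(n)["img"])
E
```

```text
t 5.05 pos [ 0.6353 -0.264   0.3371] psi -27.3 tilt [ 0. -0.] units [0.35 0.15 3.53] turnZ -0.09 open 0.0229 F 25.4 [ 0.2 -0.   0.2]
```

View pics/side1.png

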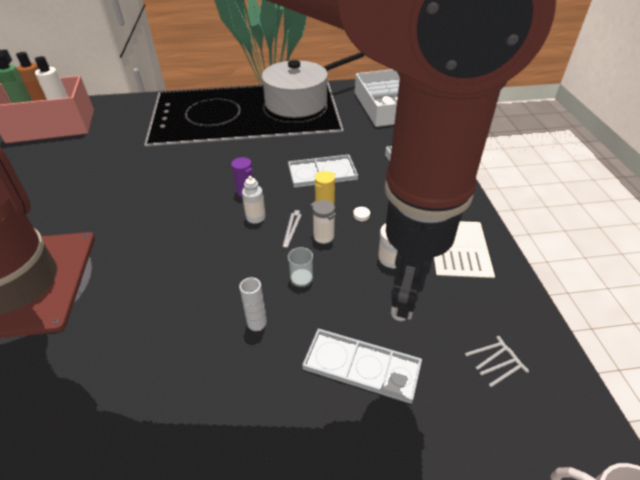

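The bottle is held upright at (401,310) above the narrowest place at (400,378). Lowering.

>>> drive_tool(
  steps=[
    [255, 0.35, 0.15, 0.4, 0, 0, 0],
    [255, 0, 0, 0.9, 0, 0, 0],
    [255, 0, 0, 0.9, 0, 0, 0],
    [255, 0, 0, 0.8, 0, 0, 0],
    [255, 0, 0, 0.3, 0, 0, 0],
  ],
)

```text
clock: 5.57
ee_pos: [0.6432, -0.275, 0.2001]
tcp_rot: [0.972, -0.236, -0.003, -0.001]
ft_force: [-0.8, 1.1, -0.9]
opening: 0.0234
finger_force: 25.4
```

>>> drive_tool(
  steps=[
    [255, 0, 0, 0.1, 0, 0, 0],
    [255, 0, 0, 0, 0, 0, 0],
    [255, 0, 0, 0, 0, 0, 0],
  ],
)

```text
clock: 5.82
ee_pos: [0.6459, -0.2765, 0.2032]
tcp_rot: [0.972, -0.237, 0.001, 0.0]
ft_force: [-0.5, -0.8, 0.1]
opening: 0.0232
finger_force: 25.4
```

```bash
python3 -c "
from h import *
go(.6452,-.2755,.038)"
```

```text
t 5.82 pos [ 0.6459 -0.2765  0.2032] psi -27.4 tilt [0.001 0.   ] units [-0.03 -0.01  0.25] turnZ -0.09 open 0.0232 F 25.4 [-0.5 -0.8  0.1]
```

>>> drive_tool(
  steps=[
    [255, 0, 0, 0.1, 0, 0, 0],
    [255, 0, 0, 0.08, 0, 0, 0],
    [255, 0, 0, 0.04, 0, 0, 0],
    [255, 0, 0, 0, 0, 0, 0],
    [255, 0, 0, 0, 0, 0, 0],
  ],
)

```text
clock: 6.23
ee_pos: [0.6455, -0.2767, 0.1935]
tcp_rot: [0.972, -0.237, 0.001, 0.0]
ft_force: [-1.7, 0.9, 7.7]
opening: 0.0232
finger_force: 26.1
```

>>> drive_tool(
  steps=[
    [255, 0, 0, 0.03, 0, 0, 0],
    [255, 0, 0, 0.0, 0, 0, 0],
    [255, 0, 0, 0, 0, 0, 0],
  ],
)

```text
clock: 6.48
ee_pos: [0.6456, -0.2768, 0.1935]
tcp_rot: [0.972, -0.237, 0.001, 0.0]
ft_force: [-5.2, 2.1, 13.9]
opening: 0.023
finger_force: 27.0
```

>>> drive_tool(
  steps=[
    [255, 0, 0, -0.04, 0, 0, 0],
    [0, 0, 0, 0, 0, 0, 0],
    [0, 0, 0, 0, 0, 0, 0],
    [0, 0, 0, 0, 0, 0, 0],
    [0, 0, 0, 0, 0, 0, 0],
  ],
)

```text
clock: 6.9
ee_pos: [0.645, -0.2766, 0.192]
tcp_rot: [0.972, -0.237, -0.0, -0.0]
ft_force: [-0.6, 1.0, -0.8]
opening: 0.0708
finger_force: 0.0
```

>>> drive_tool(
  steps=[
    [0, 0, 0, -0.5, 0, 0, 0],
    [0, 0, 0, -0.9, 0, 0, 0],
    [0, 0, 0, -0.9, 0, 0, 0],
    [0, 0, 0, -0.9, 0, 0, 0],
    [0, -0.4, 0, -0.7, 0, 0, 0],
  ],
)

```text
clock: 7.32
ee_pos: [0.632, -0.27, 0.351]
tcp_rot: [0.972, -0.237, 0.001, 0.0]
ft_force: [0.0, -1.0, -0.0]
opening: 0.0859
finger_force: 0.0
```

>>> drive_tool(
  steps=[
    [0, -0.95, -0.1, 0, 0, 0, 0],
    [0, -0.95, -0.1, 0, 0, 0, 0],
    [0, -0.95, -0.1, 0, 0, 0, 0],
    [0, -0.95, -0.1, 0, 0, 0, 0],
    [0, -0.95, -0.1, 0, 0, 0, 0],
  ],
)

```text
clock: 7.73
ee_pos: [0.4697, -0.1631, 0.348]
tcp_rot: [0.972, -0.237, -0.0, 0.0]
ft_force: [-0.3, 0.6, 1.2]
opening: 0.0854
finger_force: 0.0
```

>>> drive_tool(
  steps=[
    [0, -0.9, 0, 0, 0, 0, 0],
    [0, 0, 0, 0, 0, 0, 0],
    [0, 0, 0, 0, 0, 0, 0],
    [0, 0, 0, 0, 0, 0, 0],
  ],
)

```text
clock: 8.07
ee_pos: [0.4397, -0.1477, 0.3488]
tcp_rot: [0.972, -0.237, 0.001, 0.0]
ft_force: [0.1, -0.0, -0.1]
opening: 0.0853
finger_force: 0.0
```

```bash
python3 - <<'E'
from h import *
from plant import r
go(.4323,-.1465,.062)
s=r.snapshot("top")
for n in("top","side"): cv2.imwrite(f"pics/{n}2.png",r.snapshot(n)["img"])
E
```

```text
t 8.07 pos [ 0.4397 -0.1477  0.3488] psi -27.4 tilt [0.001 0.   ] units [-0.18  0.06  3.3 ] turnZ -0.1 open 0.0853 F 0.0 [ 0.1 -0.  -0.1]
```

View pics/side2.png

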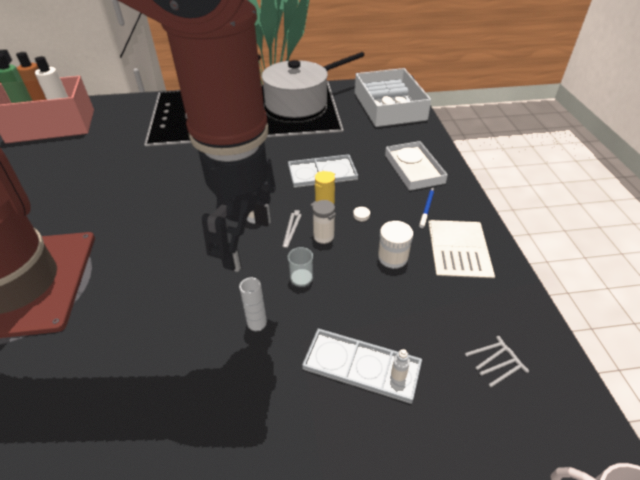

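Small bottle stands upright in the narrowest place at (400,370). Next, the tube.

>>> drive_tool(
  steps=[
    [0, -0.18, 0.06, 0.3, 0, 0, -0.1],
    [0, 0, 0, 0.8, 0, 0, 0],
    [0, 0, 0, 0.8, 0, 0, 0],
    [0, 0, 0, 0.8, 0, 0, 0],
    [0, 0, 0, 0.5, 0, 0, 0],
  ],
)

```text
clock: 8.63
ee_pos: [0.4315, -0.1464, 0.2173]
tcp_rot: [0.973, -0.232, -0.001, -0.0]
ft_force: [-0.7, 0.1, -0.3]
opening: 0.0851
finger_force: 0.0
```

>>> drive_tool(
  steps=[
    [255, 0, 0, 0.1, 0, 0, 0],
    [255, 0, 0, 0, 0, 0, 0],
    [255, 0, 0, 0, 0, 0, 0],
    [255, 0, 0, 0, 0, 0, 0],
    [255, 0, 0, 0, 0, 0, 0],
  ],
)

```text
clock: 9.05
ee_pos: [0.4327, -0.1466, 0.2178]
tcp_rot: [0.973, -0.232, 0.001, 0.0]
ft_force: [-0.7, -0.1, 2.3]
opening: 0.0303
finger_force: 26.3
```

>>> drive_tool(
  steps=[
    [255, 0, 0, 0, 0, 0, 0],
    [255, 0, 0, 0, 0, 0, 0],
    [255, 0, 0, 0, 0, 0, 0],
  ],
)

```text
clock: 9.3
ee_pos: [0.4328, -0.1465, 0.2178]
tcp_rot: [0.973, -0.232, 0.002, 0.0]
ft_force: [0.5, -0.6, 6.8]
opening: 0.0309
finger_force: 26.6
```

>>> drive_tool(
  steps=[
    [255, 0, 0, -0.4, 0, 0, 0],
    [255, 0, 0, -0.8, 0, 0, 0],
    [255, 0, 0, -0.9, 0, 0, 0],
    [255, 0.4, 0, -0.8, 0, 0, 0],
    [255, 0.8, 0.1, -0.3, 0, 0, 0],
  ],
)

```text
clock: 9.72
ee_pos: [0.4729, -0.1702, 0.35]
tcp_rot: [0.973, -0.231, 0.003, 0.001]
ft_force: [3.1, 0.2, 0.6]
opening: 0.0305
finger_force: 26.3
```

>>> drive_tool(
  steps=[
    [255, 0.9, 0.1, 0, 0, 0, 0],
    [255, 0.9, 0.1, 0, 0, 0, 0],
    [255, 0.9, 0.1, 0, 0, 0, 0],
    [255, 0.7, 0.1, 0, 0, 0, 0],
    [255, 0.4, 0, 0, 0, 0, 0],
  ],
)

```text
clock: 10.13
ee_pos: [0.6029, -0.2568, 0.3441]
tcp_rot: [0.973, -0.232, 0.0, 0.0]
ft_force: [-1.5, 0.2, -0.6]
opening: 0.0307
finger_force: 26.3
```

>>> drive_tool(
  steps=[
    [255, 0, 0, 0, 0, 0, 0],
    [255, 0, 0, 0, 0, 0, 0],
    [255, 0, 0, 0, 0, 0, 0],
  ],
)

```text
clock: 10.38
ee_pos: [0.6009, -0.2537, 0.3444]
tcp_rot: [0.973, -0.231, -0.0, -0.0]
ft_force: [-0.5, 0.3, -0.3]
opening: 0.0308
finger_force: 26.3
```

```bash
python3 -c "
from h import *
go(.601,-.2532,.066)"
```

```text
t 10.38 pos [ 0.6009 -0.2537  0.3444] psi -26.8 tilt [-0. -0.] units [-0.   -0.01  3.09] turnZ 0.01 open 0.0308 F 26.3 [-0.5  0.3 -0.3]
```

>>> drive_tool(
  steps=[
    [255, 0, 0, 0.5, 0, 0, 0],
    [255, 0, 0, 0.9, 0, 0, 0],
    [255, 0, 0, 0.9, 0, 0, 0],
    [255, 0, 0, 0.5, 0, 0, 0],
    [255, 0, 0, 0.1, 0, 0, 0],
  ],
)

```text
clock: 10.8
ee_pos: [0.5991, -0.2532, 0.2244]
tcp_rot: [0.973, -0.231, -0.003, -0.0]
ft_force: [-1.2, -0.3, -1.2]
opening: 0.0305
finger_force: 26.3
```

>>> drive_tool(
  steps=[
    [255, 0, 0, 0.08, 0, 0, 0],
    [255, 0, 0, 0.06, 0, 0, 0],
    [255, 0, 0, 0.04, 0, 0, 0],
    [255, 0, 0, 0, 0, 0, 0],
    [255, 0, 0, 0, 0, 0, 0],
  ],
)

```text
clock: 11.22
ee_pos: [0.6018, -0.2544, 0.2225]
tcp_rot: [0.973, -0.232, 0.001, 0.0]
ft_force: [-0.7, -0.3, -0.5]
opening: 0.0305
finger_force: 26.3
```

>>> drive_tool(
  steps=[
    [255, 0, 0, 0.05, 0, 0, 0],
    [255, 0, 0, 0.03, 0, 0, 0],
    [255, 0, 0, 0, 0, 0, 0],
    [255, 0, 0, 0, 0, 0, 0],
  ],
)

```text
clock: 11.55
ee_pos: [0.6024, -0.2543, 0.2207]
tcp_rot: [0.973, -0.232, 0.002, 0.0]
ft_force: [-3.0, 3.4, 15.6]
opening: 0.0308
finger_force: 24.3
```

>>> drive_tool(
  steps=[
    [255, 0, 0, -0.04, 0, 0, 0],
    [0, 0, 0, 0, 0, 0, 0],
    [0, 0, 0, 0, 0, 0, 0],
    [0, 0, 0, 0, 0, 0, 0],
    [0, 0, 0, 0, 0, 0, 0],
  ],
)

```text
clock: 11.97
ee_pos: [0.6013, -0.2543, 0.2192]
tcp_rot: [0.973, -0.232, -0.0, -0.0]
ft_force: [-0.9, -0.2, 0.6]
opening: 0.0776
finger_force: 0.0
```

>>> drive_tool(
  steps=[
    [0, 0, 0, -0.4, 0, 0, 0],
    [0, 0, 0, -0.9, 0, 0, 0],
    [0, 0, 0, -0.9, 0, 0, 0],
    [0, 0, 0, -0.9, 0, 0, 0],
    [0, -0.4, -0.3, -0.2, 0, 0, 0],
  ],
)

```text
clock: 12.38
ee_pos: [0.5938, -0.2398, 0.3578]
tcp_rot: [0.972, -0.234, 0.004, 0.001]
ft_force: [1.0, -0.5, 0.0]
opening: 0.0855
finger_force: 0.0
```

>>> drive_tool(
  steps=[
    [0, -0.72, -0.6, 0, 0, 0, 0],
    [0, -0.72, -0.6, 0, 0, 0, 0],
    [0, -0.72, -0.6, 0, 0, 0, 0],
    [0, -0.72, -0.6, 0, 0, 0, 0],
    [0, -0.72, -0.6, 0, 0, 0, 0],
  ],
)

```text
clock: 12.8
ee_pos: [0.517, -0.0629, 0.3514]
tcp_rot: [0.973, -0.232, 0.0, 0.0]
ft_force: [0.7, 0.6, 0.8]
opening: 0.0852
finger_force: 0.0
```

>>> drive_tool(
  steps=[
    [0, -0.72, -0.6, 0, 0, 0, 0],
    [0, -0.72, -0.6, 0, 0, 0, 0],
    [0, -0.72, -0.6, 0, 0, 0, 0],
    [0, -0.72, -0.6, 0, 0, 0, 0],
    [0, -0.72, -0.6, 0, 0, 0, 0],
  ],
)

```text
clock: 13.22
ee_pos: [0.4424, 0.1091, 0.3516]
tcp_rot: [0.973, -0.232, 0.0, 0.0]
ft_force: [1.0, 1.0, 0.2]
opening: 0.0857
finger_force: 0.0
```

>>> drive_tool(
  steps=[
    [0, -0.3, -0.3, 0, 0, 0, 0],
    [0, 0, 0, 0, 0, 0, 0],
    [0, 0, 0, 0, 0, 0, 0],
    [0, 0, 0, 0, 0, 0, 0],
  ],
)

```text
clock: 13.55
ee_pos: [0.4386, 0.1229, 0.3514]
tcp_rot: [0.973, -0.232, 0.0, 0.0]
ft_force: [-0.4, -0.9, -0.3]
opening: 0.0853
finger_force: 0.0
```

```bash
python3 - <<'E'
from h import *
from plant import r
go(.438,.1245,.057)
cv2.imwrite("pics/side3.png",r.snapshot("side")["img"])
E
```

```text
t 13.55 pos [0.4386 0.1229 0.3514] psi -26.8 tilt [0. 0.] units [-0.03 -0.03  3.49] turnZ -0.0 open 0.0853 F 0.0 [-0.4 -0.9 -0.3]
```

View pics/side3.png

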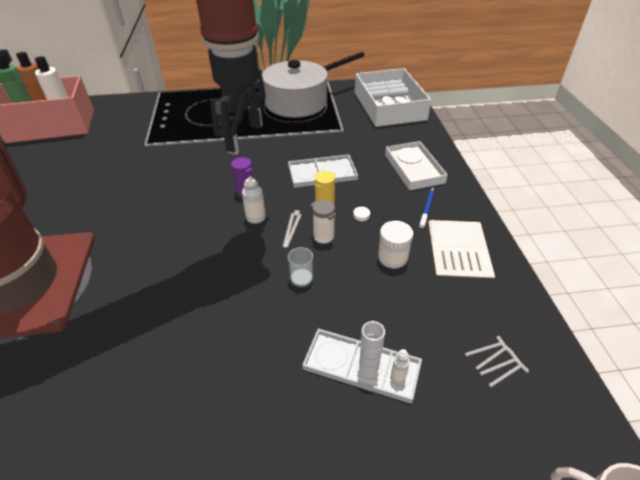

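The tube stands in the middle place at (371,352) and the small bottle at (400,370). Next, the large bottle.

>>> drive_tool(
  steps=[
    [0, 0, 0, 0.5, 0, 0, 0],
    [0, 0, 0, 0.9, 0, 0, 0],
    [0, 0, 0, 0.9, 0, 0, 0],
    [0, 0, 0, 0.8, 0, 0, 0],
    [0, 0, 0, 0.4, 0, 0, 0],
  ],
)

```text
clock: 14.02
ee_pos: [0.4373, 0.1219, 0.2079]
tcp_rot: [0.973, -0.233, -0.002, 0.001]
ft_force: [0.0, 0.5, -0.7]
opening: 0.0852
finger_force: 0.0
```

>>> drive_tool(
  steps=[
    [255, 0, 0, 0, 0, 0, 0],
    [255, 0, 0, 0, 0, 0, 0],
    [255, 0, 0, 0, 0, 0, 0],
    [255, 0, 0, 0, 0, 0, 0],
    [255, 0, 0, 0, 0, 0, 0],
  ],
  newtons=30,
)

```text
clock: 14.43
ee_pos: [0.4392, 0.1239, 0.2131]
tcp_rot: [0.973, -0.232, 0.001, -0.001]
ft_force: [0.0, 0.3, 4.5]
opening: 0.0388
finger_force: 32.8
```

>>> drive_tool(
  steps=[
    [255, 0, 0, 0, 0, 0, 0],
    [255, 0, 0, 0, 0, 0, 0],
    [255, 0, 0, 0, 0, 0, 0],
  ],
)

```text
clock: 14.68
ee_pos: [0.4391, 0.1239, 0.213]
tcp_rot: [0.973, -0.232, 0.001, -0.0]
ft_force: [-0.6, -0.5, 7.6]
opening: 0.0391
finger_force: 32.7
```

>>> drive_tool(
  steps=[
    [255, 0, 0, -0.4, 0, 0, 0],
    [255, 0, 0, -0.8, 0, 0, 0],
    [255, 0, 0, -0.9, 0, 0, 0],
    [255, 0, 0, -0.9, 0, 0, 0],
    [255, 0.3, 0.3, -0.4, 0, 0, 0],
  ],
)

```text
clock: 15.1
ee_pos: [0.4434, 0.1107, 0.3528]
tcp_rot: [0.973, -0.229, 0.003, -0.002]
ft_force: [1.8, 0.5, -0.7]
opening: 0.0388
finger_force: 32.6
```

>>> drive_tool(
  steps=[
    [255, 0.6, 0.6, 0, 0, 0, 0],
    [255, 0.65, 0.68, 0, 0, 0, 0],
    [255, 0.65, 0.68, 0, 0, 0, 0],
    [255, 0.65, 0.68, 0, 0, 0, 0],
    [255, 0.65, 0.68, 0, 0, 0, 0],
  ],
)

```text
clock: 15.52
ee_pos: [0.498, -0.0704, 0.3484]
tcp_rot: [0.973, -0.231, 0.001, 0.0]
ft_force: [1.1, 0.1, -0.6]
opening: 0.0391
finger_force: 32.6
```

>>> drive_tool(
  steps=[
    [255, 0.65, 0.68, 0, 0, 0, 0],
    [255, 0.65, 0.68, 0, 0, 0, 0],
    [255, 0.65, 0.68, 0, 0, 0, 0],
    [255, 0.65, 0.68, 0, 0, 0, 0],
    [255, 0.5, 0.5, 0, 0, 0, 0],
  ],
)

```text
clock: 15.93
ee_pos: [0.5505, -0.243, 0.348]
tcp_rot: [0.973, -0.233, 0.0, 0.001]
ft_force: [-0.3, -0.1, -1.0]
opening: 0.0389
finger_force: 32.6
```

>>> drive_tool(
  steps=[
    [255, 0.3, 0.3, 0, 0, 0, 0],
    [255, 0, 0, 0, 0, 0, 0],
    [255, 0, 0, 0, 0, 0, 0],
    [255, 0, 0, 0, 0, 0, 0],
  ],
)

```text
clock: 16.27
ee_pos: [0.556, -0.2546, 0.3478]
tcp_rot: [0.973, -0.231, 0.0, -0.0]
ft_force: [0.0, -0.1, -0.5]
opening: 0.0392
finger_force: 32.6
```

```bash
python3 -c "
from h import *
go(.546,-.226,.061)"
```

```text
t 16.27 pos [ 0.556  -0.2546  0.3478] psi -26.7 tilt [ 0. -0.] units [-0.54 -0.53  3.29] turnZ 0.01 open 0.0392 F 32.6 [ 0.  -0.1 -0.5]
```

Overshot slightly, so I'll correct that, then lower.

>>> drive_tool(
  steps=[
    [255, -0.54, -0.53, 0, 0, 0, 0],
    [255, 0, 0, 0.4, 0, 0, 0],
    [255, 0, 0, 0.8, 0, 0, 0],
    [255, 0, 0, 0.8, 0, 0, 0],
    [255, 0, 0, 0.8, 0, 0, 0],
  ],
)

```text
clock: 16.68
ee_pos: [0.5462, -0.2251, 0.2354]
tcp_rot: [0.973, -0.23, 0.001, -0.0]
ft_force: [1.1, 0.0, -1.3]
opening: 0.0387
finger_force: 32.6
```

>>> drive_tool(
  steps=[
    [255, 0, 0, 0.3, 0, 0, 0],
    [255, 0, 0, 0.06, 0, 0, 0],
    [255, 0, 0, 0, 0, 0, 0],
    [255, 0, 0, 0, 0, 0, 0],
  ],
)

```text
clock: 17.02
ee_pos: [0.5471, -0.2267, 0.2231]
tcp_rot: [0.973, -0.231, 0.001, 0.0]
ft_force: [0.0, -0.2, -0.2]
opening: 0.0388
finger_force: 32.6
```

```bash
python3 -c "
from h import *
go(.546,-.226,.061)"
```

```text
t 17.02 pos [ 0.5471 -0.2267  0.2231] psi -26.7 tilt [0.001 0.   ] units [-0.03 -0.    0.18] turnZ 0.01 open 0.0388 F 32.6 [ 0.  -0.2 -0.2]
```

>>> drive_tool(
  steps=[
    [255, 0, 0, 0.08, 0, 0, 0],
    [255, 0, 0, 0.06, 0, 0, 0],
    [255, 0, 0, 0.04, 0, 0, 0],
    [255, 0, 0, 0, 0, 0, 0],
    [255, 0, 0, 0, 0, 0, 0],
  ],
)

```text
clock: 17.43
ee_pos: [0.5472, -0.2266, 0.2156]
tcp_rot: [0.973, -0.231, 0.002, -0.0]
ft_force: [-0.0, 1.9, 8.1]
opening: 0.0389
finger_force: 29.3
```

>>> drive_tool(
  steps=[
    [255, 0, 0, 0.03, 0, 0, 0],
    [255, 0, 0, 0, 0, 0, 0],
    [255, 0, 0, 0, 0, 0, 0],
  ],
)

```text
clock: 17.68
ee_pos: [0.5476, -0.2264, 0.2153]
tcp_rot: [0.973, -0.231, 0.002, -0.0]
ft_force: [-2.1, 4.1, 15.0]
opening: 0.0389
finger_force: 29.3
```

>>> drive_tool(
  steps=[
    [255, 0, 0, -0.04, 0, 0, 0],
    [0, 0, 0, 0, 0, 0, 0],
    [0, 0, 0, 0, 0, 0, 0],
    [0, 0, 0, 0, 0, 0, 0],
    [0, 0, 0, 0, 0, 0, 0],
  ],
)

```text
clock: 18.1
ee_pos: [0.5461, -0.227, 0.2141]
tcp_rot: [0.973, -0.232, -0.0, -0.0]
ft_force: [0.3, 0.2, 0.6]
opening: 0.0847
finger_force: 0.0
```

>>> drive_tool(
  steps=[
    [0, 0, 0, -0.4, 0, 0, 0],
    [0, 0, 0, -0.9, 0, 0, 0],
    [0, 0, 0, -0.9, 0, 0, 0],
    [0, 0, 0, -0.9, 0, 0, 0],
    [0, 0, -0.4, -0.2, 0, 0, 0],
  ],
)

```text
clock: 18.52
ee_pos: [0.5535, -0.2159, 0.3526]
tcp_rot: [0.972, -0.234, 0.004, 0.001]
ft_force: [1.2, -0.6, 1.3]
opening: 0.0851
finger_force: 0.0
```

>>> drive_tool(
  steps=[
    [0, 0.2, -0.95, 0, 0, 0, 0],
    [0, 0.2, -0.95, 0, 0, 0, 0],
    [0, 0.2, -0.95, 0, 0, 0, 0],
    [0, 0.2, -0.95, 0, 0, 0, 0],
    [0, 0.2, -0.95, 0, 0, 0, 0],
  ],
)

```text
clock: 18.93
ee_pos: [0.6756, -0.0596, 0.3462]
tcp_rot: [0.973, -0.232, -0.0, 0.0]
ft_force: [0.3, 0.1, 0.9]
opening: 0.0855
finger_force: 0.0
```

>>> drive_tool(
  steps=[
    [0, 0, -0.9, 0, 0, 0, 0],
    [0, 0, 0, 0, 0, 0, 0],
    [0, 0, 0, 0, 0, 0, 0],
    [0, 0, 0, 0, 0, 0, 0],
  ],
)

```text
clock: 19.27
ee_pos: [0.691, -0.029, 0.3457]
tcp_rot: [0.973, -0.231, -0.0, 0.0]
ft_force: [0.4, -0.8, -0.2]
opening: 0.0856
finger_force: 0.0
```

```bash
python3 - <<'E'
from h import *
from plant import r
go(.6925,-.029,.034)
cv2.imwrite("pics/side4.png",r.snapshot("side")["img"])
E
```

```text
t 19.27 pos [ 0.691  -0.029   0.3457] psi -26.8 tilt [-0.  0.] units [ 0.03 -0.02  3.92] turnZ 0.01 open 0.0856 F 0.0 [ 0.4 -0.8 -0.2]
```

View pics/side4.png

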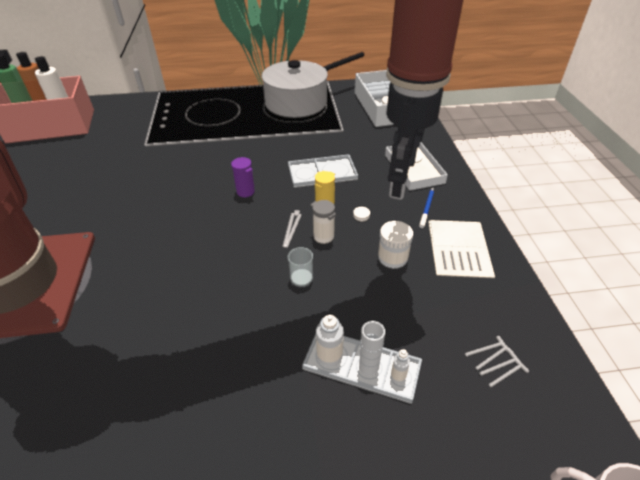

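All three stand in tray3: large bottle (329,342), tube (371,352), small bottle (400,370). Next, the pot.

>>> drive_tool(
  steps=[
    [0, 0.03, 0, 0.5, 0, 0, 0],
    [0, 0, 0, 0.9, 0, 0, 0],
    [0, 0, 0, 0.9, 0, 0, 0],
    [0, 0, 0, 0.9, 0, 0, 0],
    [0, 0, 0, 0.6, 0, 0, 0],
  ],
)

```text
clock: 19.73
ee_pos: [0.6905, -0.0317, 0.1909]
tcp_rot: [0.973, -0.233, -0.001, 0.001]
ft_force: [-0.8, 0.1, -0.9]
opening: 0.0854
finger_force: 0.0
```

>>> drive_tool(
  steps=[
    [255, 0, 0, 0.1, 0, 0, 0],
    [255, 0, 0, 0, 0, 0, 0],
    [255, 0, 0, 0, 0, 0, 0],
    [255, 0, 0, 0, 0, 0, 0],
    [255, 0, 0, 0, 0, 0, 0],
  ],
  newtons=35,
)

```text
clock: 20.15
ee_pos: [0.6929, -0.0296, 0.1928]
tcp_rot: [0.973, -0.232, 0.002, -0.0]
ft_force: [-0.4, 0.4, 0.2]
opening: 0.0566
finger_force: 37.0
```

>>> drive_tool(
  steps=[
    [255, 0, 0, 0, 0, 0, 0],
    [255, 0, 0, 0, 0, 0, 0],
  ],
)

```text
clock: 20.32
ee_pos: [0.6924, -0.0294, 0.1915]
tcp_rot: [0.973, -0.232, 0.001, -0.0]
ft_force: [0.2, 0.6, -1.9]
opening: 0.0563
finger_force: 37.0
```

>>> drive_tool(
  steps=[
    [255, 0, 0, -0.4, 0, 0, 0],
    [255, 0, 0, -0.8, 0, 0, 0],
    [255, 0, 0, -0.9, 0, 0, 0],
    [255, 0, 0, -0.9, 0, 0, 0],
    [255, -0.2, -0.25, -0.4, 0, 0, 0],
  ],
)

```text
clock: 20.73
ee_pos: [0.6905, -0.0196, 0.3322]
tcp_rot: [0.972, -0.233, 0.003, 0.0]
ft_force: [0.6, -0.9, 0.6]
opening: 0.056
finger_force: 37.2
```

>>> drive_tool(
  steps=[
    [255, -0.5, -0.6, 0, 0, 0, 0],
    [255, -0.57, -0.7, 0, 0, 0, 0],
    [255, -0.57, -0.7, 0, 0, 0, 0],
    [255, -0.57, -0.7, 0, 0, 0, 0],
    [255, -0.57, -0.7, 0, 0, 0, 0],
  ],
)

```text
clock: 21.15
ee_pos: [0.6508, 0.1562, 0.327]
tcp_rot: [0.973, -0.232, 0.0, -0.0]
ft_force: [0.2, 0.5, 0.2]
opening: 0.0567
finger_force: 37.2
```

>>> drive_tool(
  steps=[
    [255, -0.57, -0.7, 0, 0, 0, 0],
    [255, -0.57, -0.7, 0, 0, 0, 0],
    [255, -0.57, -0.7, 0, 0, 0, 0],
    [255, -0.57, -0.7, 0, 0, 0, 0],
    [255, 0, 0, 0, 0, 0, 0],
  ],
)

```text
clock: 21.57
ee_pos: [0.6149, 0.3079, 0.3269]
tcp_rot: [0.975, -0.224, -0.002, -0.003]
ft_force: [-1.9, 2.8, 0.3]
opening: 0.0564
finger_force: 37.2
```

>>> drive_tool(
  steps=[
    [255, 0, 0, 0, 0, 0, 0],
    [255, 0, 0, 0, 0, 0, 0],
  ],
)

```text
clock: 21.73
ee_pos: [0.6204, 0.2959, 0.3266]
tcp_rot: [0.973, -0.231, 0.0, 0.0]
ft_force: [1.4, -0.5, -0.1]
opening: 0.0564
finger_force: 37.2
```

```bash
python3 -c "
from h import *
go(.628,.265,.040)"
```

```text
t 21.73 pos [0.6204 0.2959 0.3266] psi -26.7 tilt [0. 0.] units [0.52 0.6  3.29] turnZ 0.01 open 0.0564 F 37.2 [ 1.4 -0.5 -0.1]
```

>>> drive_tool(
  steps=[
    [255, 0.52, 0.6, 0, 0, 0, 0],
    [255, 0, 0, 0.5, 0, 0, 0],
    [255, 0, 0, 0.8, 0, 0, 0],
    [255, 0, 0, 0.8, 0, 0, 0],
    [255, 0, 0, 0.7, 0, 0, 0],
  ],
)

```text
clock: 22.15
ee_pos: [0.6292, 0.2614, 0.2129]
tcp_rot: [0.972, -0.234, 0.0, 0.0]
ft_force: [0.0, -0.3, -0.6]
opening: 0.0559
finger_force: 37.2
```

>>> drive_tool(
  steps=[
    [255, 0, 0, 0.2, 0, 0, 0],
    [255, 0, 0, 0.05, 0, 0, 0],
    [255, 0, 0, 0, 0, 0, 0],
    [255, 0, 0, 0, 0, 0, 0],
  ],
)

```text
clock: 22.48
ee_pos: [0.6293, 0.2646, 0.2066]
tcp_rot: [0.973, -0.232, 0.001, -0.001]
ft_force: [-0.4, 0.2, -0.6]
opening: 0.0562
finger_force: 37.2
```

```bash
python3 -c "
from h import *
go(.628,.265,.040)"
```

```text
t 22.48 pos [0.6293 0.2646 0.2066] psi -26.8 tilt [ 0.001 -0.001] units [-0.03  0.01  0.29] turnZ -0.01 open 0.0562 F 37.2 [-0.4  0.2 -0.6]
```

>>> drive_tool(
  steps=[
    [255, 0, 0, 0.12, 0, 0, 0],
    [255, 0, 0, 0.08, 0, 0, 0],
    [255, 0, 0, 0.04, 0, 0, 0],
    [255, 0, 0, 0, 0, 0, 0],
    [255, 0, 0, 0, 0, 0, 0],
  ],
)

```text
clock: 22.9
ee_pos: [0.6282, 0.265, 0.1948]
tcp_rot: [0.973, -0.231, 0.0, 0.0]
ft_force: [0.5, -0.1, -0.7]
opening: 0.0565
finger_force: 37.2
```

>>> drive_tool(
  steps=[
    [255, 0, 0, 0.05, 0, 0, 0],
    [255, 0, 0, 0, 0, 0, 0],
    [255, 0, 0, 0, 0, 0, 0],
  ],
)

```text
clock: 23.15
ee_pos: [0.6285, 0.2653, 0.1936]
tcp_rot: [0.973, -0.231, 0.001, -0.001]
ft_force: [-1.2, 0.7, 5.5]
opening: 0.0562
finger_force: 36.3
```

>>> drive_tool(
  steps=[
    [255, 0, 0, -0.02, 0, 0, 0],
    [0, 0, 0, 0, 0, 0, 0],
    [0, 0, 0, 0, 0, 0, 0],
    [0, 0, 0, 0, 0, 0, 0],
    [0, 0, 0, 0, 0, 0, 0],
  ],
)

```text
clock: 23.57
ee_pos: [0.6282, 0.2648, 0.1933]
tcp_rot: [0.973, -0.232, -0.0, 0.0]
ft_force: [-0.2, -0.5, -0.3]
opening: 0.0853
finger_force: 0.0
```

>>> drive_tool(
  steps=[
    [0, 0, 0, -0.4, 0, 0, 0],
    [0, 0, 0, -0.9, 0, 0, 0],
    [0, 0, 0, -0.9, 0, 0, 0],
    [0, 0, 0, -0.9, 0, 0, 0],
    [0, 0.1, 0.4, -0.2, 0, 0, 0],
  ],
)

```text
clock: 23.98
ee_pos: [0.6251, 0.2526, 0.3324]
tcp_rot: [0.973, -0.23, 0.003, -0.004]
ft_force: [0.3, 1.2, 1.6]
opening: 0.0853
finger_force: 0.0
```

>>> drive_tool(
  steps=[
    [0, 0.2, 0.9, 0, 0, 0, 0],
    [0, 0.2, 0.9, 0, 0, 0, 0],
    [0, 0.2, 0.9, 0, 0, 0, 0],
    [0, 0.2, 0.9, 0, 0, 0, 0],
    [0, 0.2, 0.9, 0, 0, 0, 0],
  ],
)

```text
clock: 24.4
ee_pos: [0.5784, 0.0683, 0.3254]
tcp_rot: [0.973, -0.232, 0.0, -0.0]
ft_force: [0.6, 0.1, 0.9]
opening: 0.085
finger_force: 0.0
```

>>> drive_tool(
  steps=[
    [0, 0, 0.5, 0, 0, 0, 0],
    [0, 0, 0, 0, 0, 0, 0],
    [0, 0, 0, 0, 0, 0, 0],
    [0, 0, 0, 0, 0, 0, 0],
  ],
)

```text
clock: 24.73
ee_pos: [0.5703, 0.0531, 0.3256]
tcp_rot: [0.973, -0.231, 0.0, -0.0]
ft_force: [-0.5, 0.7, 0.1]
opening: 0.0853
finger_force: 0.0
```

```bash
python3 - <<'E'
from h import *
from plant import r
go(.5684,.048,.040)
cv2.imwrite("pics/side5.png",r.snapshot("side")["img"])
E
```

```text
t 24.73 pos [0.5703 0.0531 0.3256] psi -26.7 tilt [ 0. -0.] units [0.02 0.13 3.27] turnZ 0.01 open 0.0853 F 0.0 [-0.5  0.7  0.1]
```

View pics/side5.png

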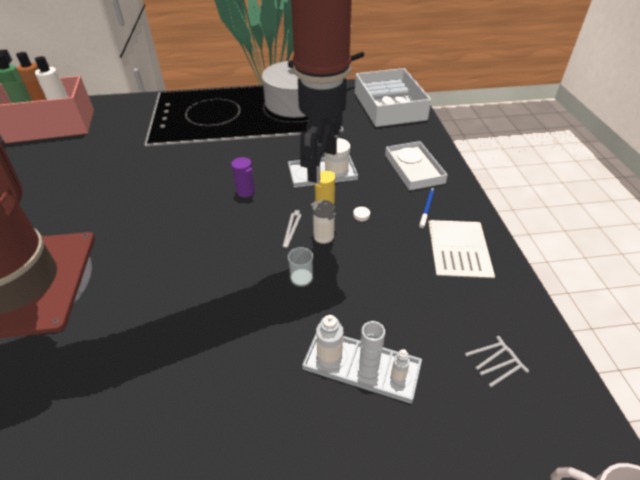

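The pot stands in tray2's larger place at (337,158). Next, the strip tub.

>>> drive_tool(
  steps=[
    [0, 0.02, 0.13, 0, 0, 0, 0],
    [0, 0, 0, 0.6, 0, 0, 0],
    [0, 0, 0, 0.9, 0, 0, 0],
    [0, 0, 0, 0.9, 0, 0, 0],
    [0, 0, 0, 0.7, 0, 0, 0],
  ],
)

```text
clock: 25.2
ee_pos: [0.5679, 0.0479, 0.1991]
tcp_rot: [0.973, -0.231, -0.001, 0.0]
ft_force: [0.2, -0.1, -0.1]
opening: 0.0853
finger_force: 0.0
```

>>> drive_tool(
  steps=[
    [0, 0, 0, 0.15, 0, 0, 0],
    [255, 0, 0, 0, 0, 0, 0],
    [255, 0, 0, 0, 0, 0, 0],
    [255, 0, 0, 0, 0, 0, 0],
    [255, 0, 0, 0, 0, 0, 0],
  ],
  newtons=30,
)

```text
clock: 25.62
ee_pos: [0.5696, 0.0476, 0.1977]
tcp_rot: [0.973, -0.231, 0.002, -0.001]
ft_force: [-1.8, 1.2, 18.7]
opening: 0.0396
finger_force: 30.1
```

>>> drive_tool(
  steps=[
    [255, 0, 0, 0, 0, 0, 0],
    [255, 0, 0, 0, 0, 0, 0],
    [255, 0, 0, 0, 0, 0, 0],
    [255, 0, 0, 0, 0, 0, 0],
  ],
)

```text
clock: 25.95
ee_pos: [0.5695, 0.0475, 0.1978]
tcp_rot: [0.973, -0.232, 0.002, -0.001]
ft_force: [0.1, 1.3, 6.0]
opening: 0.0393
finger_force: 29.5
```

>>> drive_tool(
  steps=[
    [255, 0, 0, -0.4, 0, 0, 0],
    [255, 0, 0, -0.8, 0, 0, 0],
    [255, 0, 0, -0.9, 0, 0, 0],
    [255, 0, 0, -0.9, 0, 0, 0],
    [255, -0.15, -0.25, -0.3, 0, 0, 0],
  ],
)

```text
clock: 26.37
ee_pos: [0.5691, 0.0569, 0.3342]
tcp_rot: [0.972, -0.233, 0.004, -0.001]
ft_force: [0.7, -0.2, 0.2]
opening: 0.0393
finger_force: 30.2
```

>>> drive_tool(
  steps=[
    [255, -0.4, -0.7, 0, 0, 0, 0],
    [255, -0.45, -0.75, 0, 0, 0, 0],
    [255, -0.45, -0.75, 0, 0, 0, 0],
    [255, -0.45, -0.75, 0, 0, 0, 0],
    [255, -0.45, -0.75, 0, 0, 0, 0],
  ],
)

```text
clock: 26.78
ee_pos: [0.5554, 0.2324, 0.3286]
tcp_rot: [0.973, -0.232, 0.001, -0.0]
ft_force: [0.4, -0.5, -0.4]
opening: 0.0395
finger_force: 30.2
```

>>> drive_tool(
  steps=[
    [255, -0.3, -0.5, 0, 0, 0, 0],
    [255, 0, 0, 0, 0, 0, 0],
    [255, 0, 0, 0, 0, 0, 0],
    [255, 0, 0, 0, 0, 0, 0],
  ],
)

```text
clock: 27.12
ee_pos: [0.5543, 0.2533, 0.3279]
tcp_rot: [0.973, -0.232, 0.0, 0.0]
ft_force: [0.2, -0.5, 0.4]
opening: 0.0393
finger_force: 30.2
```

```bash
python3 -c "
from h import *
go(.5555,.262,.046)"
```

```text
t 27.12 pos [0.5543 0.2533 0.3279] psi -26.8 tilt [0. 0.] units [-0.07 -0.21  3.17] turnZ -0.0 open 0.0393 F 30.2 [ 0.2 -0.5  0.4]
```

>>> drive_tool(
  steps=[
    [255, -0.07, -0.21, 0.4, 0, 0, 0],
    [255, 0, 0, 0.8, 0, 0, 0],
    [255, 0, 0, 0.8, 0, 0, 0],
    [255, 0, 0, 0.6, 0, 0, 0],
    [255, 0, 0, 0.25, 0, 0, 0],
  ],
)

```text
clock: 27.53
ee_pos: [0.5548, 0.2602, 0.2101]
tcp_rot: [0.973, -0.233, -0.002, 0.002]
ft_force: [0.2, -0.3, -1.0]
opening: 0.0395
finger_force: 30.2
```

>>> drive_tool(
  steps=[
    [255, 0, 0, 0.06, 0, 0, 0],
    [255, 0, 0, 0, 0, 0, 0],
    [255, 0, 0, 0, 0, 0, 0],
  ],
)

```text
clock: 27.78
ee_pos: [0.5563, 0.2625, 0.2129]
tcp_rot: [0.973, -0.232, 0.001, -0.001]
ft_force: [-0.2, 0.4, -0.8]
opening: 0.0392
finger_force: 30.2
```

```bash
python3 -c "
from h import *
go(.5555,.262,.046)"
```

```text
t 27.78 pos [0.5563 0.2625 0.2129] psi -26.8 tilt [ 0.001 -0.001] units [-0.01  0.02  0.3 ] turnZ -0.0 open 0.0392 F 30.2 [-0.2  0.4 -0.8]
```

>>> drive_tool(
  steps=[
    [255, 0, 0, 0.12, 0, 0, 0],
    [255, 0, 0, 0.08, 0, 0, 0],
    [255, 0, 0, 0.05, 0, 0, 0],
    [255, 0, 0, 0, 0, 0, 0],
    [255, 0, 0, 0, 0, 0, 0],
  ],
)

```text
clock: 28.2
ee_pos: [0.5554, 0.2627, 0.2012]
tcp_rot: [0.973, -0.232, -0.0, 0.0]
ft_force: [-0.4, -0.4, 0.1]
opening: 0.0393
finger_force: 30.2
```

>>> drive_tool(
  steps=[
    [255, 0, 0, 0.05, 0, 0, 0],
    [255, 0, 0, 0, 0, 0, 0],
    [255, 0, 0, 0, 0, 0, 0],
  ],
)

```text
clock: 28.45
ee_pos: [0.5555, 0.2628, 0.2008]
tcp_rot: [0.973, -0.232, 0.0, -0.0]
ft_force: [-5.4, -1.9, 14.2]
opening: 0.0392
finger_force: 31.4
```

>>> drive_tool(
  steps=[
    [255, 0, 0, -0.03, 0, 0, 0],
    [0, 0, 0, 0, 0, 0, 0],
    [0, 0, 0, 0, 0, 0, 0],
    [0, 0, 0, 0, 0, 0, 0],
    [0, 0, 0, 0, 0, 0, 0],
  ],
)

```text
clock: 28.87
ee_pos: [0.5554, 0.2627, 0.2001]
tcp_rot: [0.973, -0.232, -0.0, 0.0]
ft_force: [-0.1, -0.4, 0.3]
opening: 0.0846
finger_force: 0.0
```

>>> drive_tool(
  steps=[
    [0, 0, 0, -0.4, 0, 0, 0],
    [0, 0, 0, -0.9, 0, 0, 0],
    [0, 0, 0, -0.9, 0, 0, 0],
    [0, 0, 0, -0.9, 0, 0, 0],
    [0, 0, 0.4, -0.4, 0, 0, 0],
  ],
)

```text
clock: 29.28
ee_pos: [0.5489, 0.2511, 0.3453]
tcp_rot: [0.973, -0.23, 0.002, -0.003]
ft_force: [1.0, 1.0, 0.1]
opening: 0.0849
finger_force: 0.0
```

>>> drive_tool(
  steps=[
    [0, 0.4, 0.8, 0, 0, 0, 0],
    [0, 0.4, 0.8, 0, 0, 0, 0],
    [0, 0.4, 0.8, 0, 0, 0, 0],
    [0, 0.4, 0.8, 0, 0, 0, 0],
    [0, 0.4, 0.8, 0, 0, 0, 0],
  ],
)

```text
clock: 29.7
ee_pos: [0.5472, 0.0679, 0.3404]
tcp_rot: [0.973, -0.231, 0.0, -0.0]
ft_force: [0.5, 0.3, -0.2]
opening: 0.0855
finger_force: 0.0
```

>>> drive_tool(
  steps=[
    [0, 0, 0, 0, 0, 0, 0],
    [0, 0, 0, 0, 0, 0, 0],
    [0, 0, 0, 0, 0, 0, 0],
  ],
)

```text
clock: 29.95
ee_pos: [0.5475, 0.07, 0.3403]
tcp_rot: [0.973, -0.232, -0.0, -0.0]
ft_force: [-0.8, 1.0, -0.3]
opening: 0.0856
finger_force: 0.0
```

```bash
python3 - <<'E'
from plant import r
import cv2,numpy as np
a=r.snapshot("top")["img"]; b=r.snapshot("side")["img"]
f=lambda i:cv2.resize(i,None,fx=2,fy=2,interpolation=2)
cv2.imwrite("pics/end.png",np.vstack([np.hstack([f(a[150:290,120:260]),f(a[150:290,385:525])]),np.hstack([f(b[110:250,260:400]),f(b[290:430,290:430])])]))
cv2.imwrite("pics/endtop.png",a)
E
```

```text
(no output)
```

View pics/end.png

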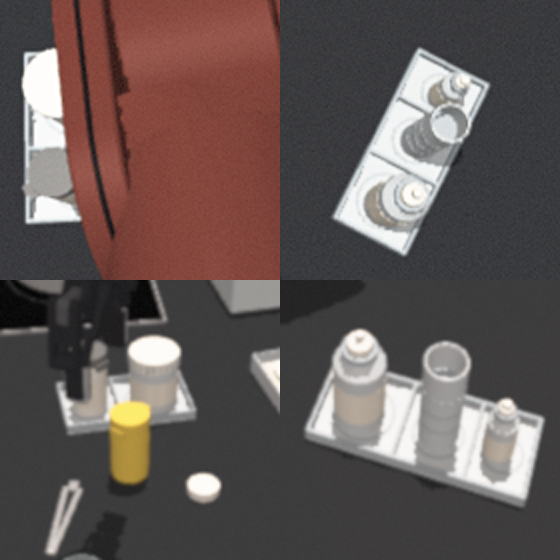

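tray3 is filled and everything in it is upright: bottle tips at (452,246) and (475,190), tube rim at (470,212). The arm hides part of tray2, so I'll move aside and check the numbers.

>>> drive_tool(
  steps=[
    [0, 0.4, 0.8, 0, 0, 0, 0],
    [0, 0.4, 0.8, 0, 0, 0, 0],
    [0, 0.4, 0.8, 0, 0, 0, 0],
    [0, 0.4, 0.8, 0, 0, 0, 0],
    [0, 0, 0, 0, 0, 0, 0],
  ],
)

```text
clock: 30.47
ee_pos: [0.5466, -0.0801, 0.3403]
tcp_rot: [0.972, -0.235, 0.0, 0.002]
ft_force: [-0.5, -1.3, 0.3]
opening: 0.0852
finger_force: 0.0
```

>>> drive_tool(
  steps=[
    [0, 0, 0, 0, 0, 0, 0],
    [0, 0, 0, 0, 0, 0, 0],
    [0, 0, 0, 0, 0, 0, 0],
  ],
)

```text
clock: 30.72
ee_pos: [0.5473, -0.0714, 0.3402]
tcp_rot: [0.973, -0.23, -0.0, -0.0]
ft_force: [-0.5, 0.3, -1.0]
opening: 0.0853
finger_force: 0.0
```

```bash
python3 - <<'E'
from plant import r
from h import *
s=r.snapshot("top");a=s["img"]; b=r.snapshot("side")["img"]
f=lambda i:cv2.resize(i,None,fx=2,fy=2,interpolation=2)
cv2.imwrite("pics/end2.png",np.hstack([f(a[150:290,120:260]),f(b[110:250,260:400])]))
c=np.array([.5908,-.2463]);A=np.radians(-26.8)
for n,u,v,z in [("L",452.5,246.5,.107),("T",470.5,212,.103),("S",475,190,.075)]:
    d=ray(s,u,v,z)[:2]-c; print(n,(d@[np.cos(A),np.sin(A)]).round(4),(d@[-np.sin(A),np.cos(A)]).round(4))
E
```

```text
L -0.0532 0.0004
T 0.0106 -0.0018
S 0.0555 0.0018
```

View pics/end2.png

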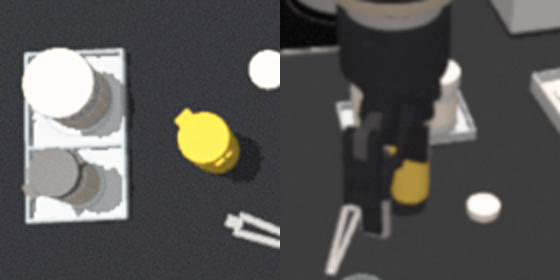

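Pot lid at (149,191) and tub lid at (147,236) are both over their own places. I'll run a numeric check and hand in if it's within limits.

```bash
python3 - <<'E'
from plant import r
from h import *
s=r.snapshot("top"); c=np.array([.5962,.2649]); A=np.radians(183.0); ok=True
for n,u,v,z,x0 in [("pot",149,191.5,.073,-.0315),("tub",147,236.5,.081,.0415)]:
    d=ray(s,u,v,z)[:2]-c; p=[d@[np.cos(A),np.sin(A)],d@[-np.sin(A),np.cos(A)]]; print(n,np.round(p,4))
    ok&=abs(p[0]-x0)<.009 and abs(p[1])<.011
print(ok, ok and r.sign_off())
E
```

```text
pot [-0.0337  0.0019]
tub [0.0413 0.0007]
the job is handed in; nothing more can be done
True None
```

I placed all five things in their assigned places and handed the job in at about 31 s of robot time. In the last pictures each stands upright and measures within its position limits. I did not re-measure the beaker at the end; it looked unmoved in the side pictures taken during the work.

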